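# Hand the guest a two-handled dish with an apple in it

### The job

Take the small two-handled dish by one of its handles, lift it out of the recess in its round oak board, carry it over the guest's place mat and turn it about a quarter turn, so that its free handle points along the mat to the guest on the far side of the table. Keep the dish level all the while, so that the loose apple stays in its middle, and disturb nothing else that stands on the table. Finish holding the dish still, level and centred about 10 cm above the mat, ready for the guest to take: do not put it down or let go.

Things in the scene. Friction and masses are not known exactly. Their poses are not given: they have to be found in the camera images.
- dish: Stoneware dish, 0.22 kg: rim 135 mm wide, foot 117, 34 high; floor dished 11 degrees, more tilt or a quick start or turn rolls the apple. Two equal stub handles on either side, 16 mm wide, 18 tall, 55 long, 14 to 32 mm above the underside; 244 mm over both ends. Origin: centre of underside, 12 mm above the table at the start; z up, x through both handles, handle_a at +x. Grip with 40 N or more.
- handle_a (a point): Grip point of the handle on the dish's +x side: middle of the stub's height (23 mm above the dish's underside), 100 mm from the dish's axis. The stub can be pinched across its 16 mm width, along the dish's y axis, from above; its outer end is 22 mm farther out, and the board's edge 22 mm farther in.
- handle_b (a point): The same on the other handle, on the dish's -x side.
- dish_middle (a point): Point on the dish's axis 31 mm above its underside, where the apple's centre is when the apple lies in the middle.
- apple_center (a point): Centre of the small round yellow-green apple (ball 50 mm across, 60 g) that lies loose in the dish; its top is about 56 mm above the dish's underside.
- board: Round oak serving board, 156 mm across, 22 mm high, fixed, with a round recess in its top, 128 mm across and 10 mm deep, in which the dish's foot sits with about 3 mm play all round. Origin: centre of its underside on the table. It stands to the robot's left or right.
- mat: Guest's place mat: flat dark grey rectangle on cork, 215 by 290 mm, 3 mm thick, fixed on the table, with a spoon and a fork lying flat on its two short edges, their handle ends towards the guest. Origin: centre of its underside; x axis along its 215 mm side, pointing to the guest (away from the robot, to the table's far side).
- fruit_bowl: Bystander: white bowl heaped with apples, 176 mm across, 122 mm high; stands on the other side of the table from the board. Origin: centre of its underside.
- jar: Bystander: clip-top glass jar, 84 mm across, 125 mm high. Origin: centre of its underside.
- tumbler: Bystander: empty drinking glass, 72 mm across, 95 mm high. Origin: centre of its underside.
- egg_cup: Bystander: turned wooden egg cup, 48 mm across, 56 mm high. Origin: centre of its underside.
Not all that is in view belongs to the job. What is meant by the board is not orange, and is the smaller of those in its own colour.

How it is judged:
By the outcome, as a careful person would: the job done as asked, in the order asked, and still so for the second after the job is handed in, while the arm keeps its last pose, push and grip.
It also fails if it takes over 58 s, if anything falls off the work surface, if the arm or the gripper's body presses on something with over 40 N, if the wrist force passes 120 N, or if a joint passes its speed limit or range.

### The arm

A 7-joint arm with a two-finger parallel gripper is mounted at the origin on the work surface. World frame = base frame: x ahead of the robot, y to its left, z up, the work surface at z = 0. Lengths are in m, angles in rad, forces in N, time in s.
With the tool pointing down it reaches from about 0.425 to 0.95 m from the base axis. Payload 4.7 kg.
Tool frame: the origin (TCP) lies between the finger pads; the fingertips stand 25 mm ahead of it and the grasp point (between the pads) lies 6 mm ahead of it; z points along the fingers, y is the line along which they close (so a half turn about z gives the same grasp; the last joint's range is limited). The gripper opens to 85 mm and grips with 20 to 120 N. Pads are 22 mm wide; open, the fingers measure 114 mm over their backs; the gripper's body (76 mm by 85 mm) begins 54 mm behind the grasp point. The pads swing forward as they close: fully open they stand 13 mm farther back than shut.
Start: joints at [-1.166, 0.469, -0.049, 1.532, 0.024, 1.141, -0.082], TCP at [0.284, 0.613, 0.222] pointing down, gripper open.
Joint ranges: [-2.59, 2.59], [-0.33, 1.99], [-1.39, 1.29], [0.1, 2.45], [-1.04, 4.18], [0.21, 1.99], [-2.66, 2.66]. Speed limits (rad/s): [2.57, 2.57, 3.14, 3.14, 3.14, 3.14, 3.14].

### API

Orientations are given as a 3x3 rotation matrix whose columns are the frame's x, y, z axes.
In Python, from rig import * gives the robot as it stands. Calls block until the motion is done:
- movep(position, orientation): joint-space move of the TCP to a pose.
- move_l(position, attitude=None, feed=0.15, until_force=None): straight line of the TCP; attitude=None keeps the orientation; feed is the mean speed in m/s. With until_force (N) it stops when the force on the tool has changed by that much, and returns True; else False.
- move_joints(angles): joint-space move.
- command_gripper(opening, newtons=None): finger opening in m; newtons is the grip in N (None keeps the last); returns when the fingers have stopped.
- sleep(seconds).
- inverse_kinematics(position, orientation): joint angles nearest the present ones, or None.
- sense(): the state.
- camera(name): name is "scene" or "top"; returns (picture, depth): 420x560x3 uint8, red, green, blue; 420x560 float32, m along the optical axis (not along the pixel's ray), 0 where there is no reading.
- camera_params(name): a dict with "K" (3x3 intrinsics, pixels), "dist" ([k1, k2, p1, p2, k3] as OpenCV has them; the pictures are not rectified), "position" and "rotation" of the camera in the world. Camera axes: x right, y down, z forward; pixel columns grow to the right and rows downward; lengths in m; the calibration is good to about 2 mm. A picture is of the moment at which its call begins. camera_params takes no time and is no camera call.
A pose or a line that the arm cannot do raises Unreachable and nothing moves.
- finish_job(): hands the job in; it is judged then, once.
The state is a dict: "time_s": time; "joint_pos": joint angles; "qd": joint speeds; "joint_efforts": joint torques, N m; "position": TCP position; "tcp_rot": TCP orientation; "wrist_force": force on the tool from outside, world axes, zero at the start; "ft_torque": the same for the moment, N m; "finger_gap": finger opening in m; "gripper_force": force on a finger pad.
Only numpy, scipy, OpenCV 4.12 (cv2) and the standard library are available. Lean on these libraries where they do the work, as an engineer would, in place of code of your own. Each camera call takes 0.05 s, during which the arm holds its last target. There are 200 camera calls.

## Working session

There is one attempt and no reset: what is moved stays moved. The work goes in short steps, each a Python script; the robot and the scene stay as the last script left them, time stands still between calls to the robot, and variables do not carry over. Pictures are saved under pics/ and viewed, at most 10 in all, crops included, and the job is handed in when it is done.

```bash
mkdir -p pics; ls
python3 - <<'E'
from rig import *
import cv2,numpy as np
for n in("scene","top"):
    p,d=camera(n); c=camera_params(n); np.savez(f"{n}0.npz",p=p,d=d,**c)
    cv2.imwrite(f"pics/{n}0.png",p[...,::-1]); print(n,c)
E
```

```text
pics
scene {'K': array([[403.31375902,   0.        , 280.79699766],
       [  0.        , 403.31375902, 210.0285169 ],
       [  0.        ,   0.        ,   1.        ]]), 'dist': array([-0.02366714,  0.        ,  0.        ,  0.        ,  0.        ]), 'position': array([1.29319006, 0.14465116, 0.834878  ]), 'rotation': array([[-0.1243853 ,  0.67272021, -0.72936672],
       [ 0.99212608,  0.09516293, -0.08142388],
       [ 0.01463319, -0.73375168, -0.67926014]])}
top {'K': array([[546.51399547,   0.        , 280.25617075],
       [  0.        , 546.51399547, 203.19870937],
       [  0.        ,   0.        ,   1.        ]]), 'dist': array([-0.20326742,  0.        ,  0.        ,  0.        ,  0.        ]), 'position': array([0.39862757, 0.0600754 , 1.54342393]), 'rotation': array([[-0.01100042, -0.99930539,  0.03560504],
       [-0.99988483,  0.01062053, -0.01084102],
       [ 0.01045534, -0.0357202 , -0.99930714]])}
```

View pics/scene0.png

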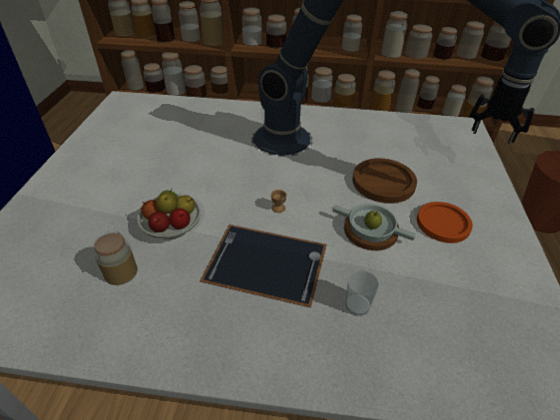

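View pics/top0.png

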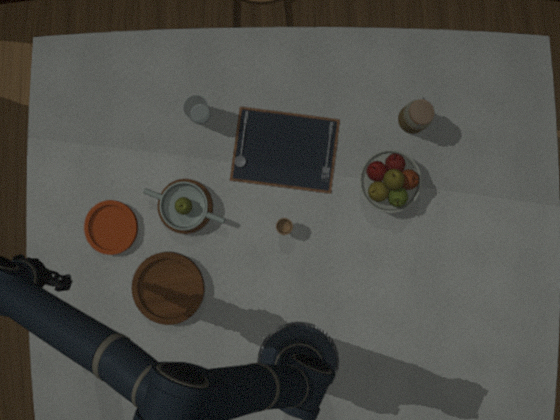

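The top view shows the dish at about (184,206) with handles towards (148,192) and (230,222), the mat at (286,150), the tumbler at (198,113), the egg cup at (285,227), the bowl at (391,182) and the jar at (416,115). The orange plate at (111,227) and the larger brown board at (168,288) are decoys. The handle nearer the mat and the robot needs the smaller turn.

```bash
cat > loc.py <<'E'
import cv2,numpy as np
def cloud(z):
    """world xyz per pixel from a depth picture"""
    h,w=z['d'].shape; u,v=np.meshgrid(np.arange(w),np.arange(h))
    n=cv2.undistortPoints(np.stack([u,v],-1).reshape(-1,1,2).astype(float),z['K'],z['dist']).reshape(h,w,2)
    r=np.dstack([n,np.ones((h,w))])
    return z['position']+(r*z['d'][...,None])@z['rotation'].T, r@z['rotation'].T
def on_plane(z,uv,h):
    n=cv2.undistortPoints(np.array(uv,float).reshape(-1,1,2),z['K'],z['dist']).reshape(-1,2)
    r=np.c_[n,np.ones(len(n))]@z['rotation'].T
    return z['position']+r*((h-z['position'][2])/r[:,2])[:,None]
E
python3 - <<'E'
from loc import *
for n in("top","scene"):
    z=dict(np.load(n+"0.npz")); P,_=cloud(z); hsv=cv2.cvtColor(z['p'],cv2.COLOR_RGB2HSV)
    ok=z['d']>0
    px=dict(top=dict(table=(320,300),rim=(184,184),handle1=(152,193),handle2=(220,217),apple=(183,205),tray=(168,288),mat=(286,150),egg=(285,226)),
      scene=dict(table=(200,330),handle1=(405,234),handle2=(343,211),apple=(373,217),mat=(262,262)))[n]
    for k,(u,v) in px.items(): print(n,k,P[v,u].round(4),hsv[v,u])
# blow-up of the dish in both views
    c=(slice(170,250),slice(130,260)) if n=="top" else (slice(195,255),slice(325,425))
    cv2.imwrite(f"pics/{n}_crop.png",cv2.resize(z['p'][c][...,::-1],None,fx=6,fy=6,interpolation=cv2.INTER_CUBIC))
E
```

```text
top table [ 0.1774 -0.0666 -0.0054] [ 38  10 104]
top rim [0.5089 0.3113 0.0309] [60 33 54]
top handle1 [0.4841 0.3992 0.0437] [65 16 96]
top handle2 [0.4159 0.2099 0.043 ] [78 17 77]
top apple [0.4491 0.3081 0.0677] [ 30 136  75]
top tray [0.2178 0.3617 0.0175] [ 13 109  56]
top mat [0.6039 0.0255 0.0059] [90 41 37]
top egg [0.3893 0.0313 0.0343] [ 16 104  91]
scene table [ 0.8287 -0.0881  0.0039] [ 36  11 120]
scene handle1 [0.4878 0.3998 0.0397] [70 24 96]
scene handle2 [0.4197 0.2287 0.0411] [ 66  23 111]
scene apple [0.4575 0.3096 0.0637] [ 32 159  88]
scene mat [0.6101 0.0209 0.0041] [112  72  39]
```

View pics/top_crop.png

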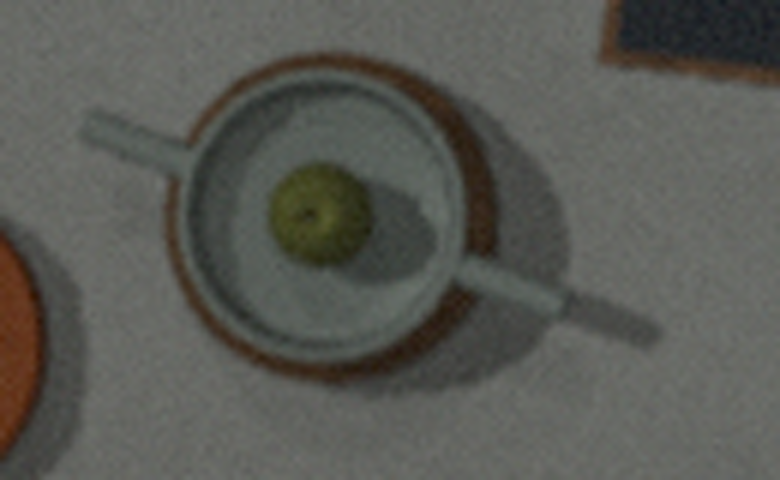

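The crop shows handle ends at crop (86,128) and (565,305), and the rim centred at (325,215). The grey piece beyond the right handle is its shadow.

Run:
```python
from loc import *
from rig import *
px=lambda u,v:((u+.5)/6-.5+130,(v+.5)/6-.5+170)
Z={n:dict(np.load(n+"0.npz")) for n in("top","scene")}
T=on_plane(Z['top'],[px(86,128),px(565,305)],.044); C=on_plane(Z['top'],[px(325,215)],.046)[0]
d=T[0]-T[1]; print("tips",T.round(4),"len",np.linalg.norm(d),"ang",np.degrees(np.arctan2(d[1],d[0])),"mid",T.mean(0).round(4),"rim",C.round(4))
for n,z in Z.items():
    P,_=cloud(z); r=np.hypot(P[...,0]-C[0],P[...,1]-C[1]); m=(z['d']>0)&(P[...,2]>.034)&(P[...,2]<.055)&(r>.078)&(r<.12)
    s=(P[...,:2]-C[:2])@d[:2]
    A,B=[P[m&q].mean(0) for q in(s>0,s<0)]; e=A-B
    print(n,"handles",A.round(4),B.round(4),"n",m.sum(),"ang",np.degrees(np.arctan2(e[1],e[0])),"mid",((A+B)/2).round(4))
    rim=(z['d']>0)&(P[...,2]>.04)&(r>.05)&(r<.075)
    ap=(z['d']>0)&(P[...,2]>.055)&(r<.04); print(" apple top pts",P[ap].mean(0).round(4),P[ap][:,2].max().round(4))
    hsv=cv2.cvtColor(z['p'],cv2.COLOR_RGB2HSV); 
    mk=((z['p'].max(2)<62)&(z['d']>0)&(abs(P[...,2])<.03)&(P[...,0]>.42)&(abs(P[...,1])<.2)).astype(np.uint8)
    mk=cv2.morphologyEx(mk,cv2.MORPH_OPEN,np.ones((3,3)))
    c=max(cv2.findContours(mk,0,2)[0],key=cv2.contourArea).reshape(-1,2)
    w=on_plane(z,cv2.convexHull(c).reshape(-1,2),.003)[:,:2].astype(np.float32); print(" mat",cv2.minAreaRect(w), cv2.boxPoints(cv2.minAreaRect(w)).round(3).tolist())
    # tall things
    t=((z['d']>0)&(P[...,2]>.03)&(P[...,0]>.35)&(P[...,0]<.9)&(abs(P[...,1])<.5)).astype(np.uint8)
    for k in cv2.findContours(t,0,2)[0]:
        if cv2.contourArea(k)>40:
            M=cv2.drawContours(t*0,[k],-1,1,-1)>0; M&=t>0; print("  obj",P[M].min(0).round(3),P[M].max(0).round(3))
s=sense(); print(s['position'],s['tcp_rot'].round(3),s['wrist_force'],s['time_s'])
```

```text
tips [[0.4902 0.422  0.044 ]
 [0.4064 0.1995 0.044 ]] len 0.23779130972957677 ang 69.36321745418901 mid [0.4483 0.3108 0.044 ] rim [0.4487 0.3097 0.046 ]
top handles [0.4833 0.4015 0.0423] [0.4115 0.2183 0.0419] n 167 ang 68.60811747433817 mid [0.4474 0.3099 0.0421]
 apple top pts [0.4482 0.3105 0.0627] 0.0742
 mat ((0.6069557666778564, 0.02965262532234192), (0.2742948830127716, 0.20240557193756104), 82.14932250976562) [[0.4880000054836273, -0.09200000017881393], [0.6880000233650208, -0.11999999731779099], [0.7260000109672546, 0.15199999511241913], [0.5249999761581421, 0.17900000512599945]]
  obj [0.368 0.012 0.031] [0.411 0.056 0.065]
  obj [0.381 0.199 0.03 ] [0.514 0.424 0.074]
  obj [ 0.424 -0.35   0.03 ] [ 0.6   -0.173  0.13 ]
  obj [ 0.65  -0.376  0.03 ] [ 0.732 -0.297  0.132]
  obj [0.676 0.236 0.03 ] [0.749 0.305 0.101]
scene handles [0.4847 0.4015 0.0414] [0.4155 0.2174 0.0404] n 164 ang 69.40183935524254 mid [0.4501 0.3094 0.0409]
 apple top pts [0.4549 0.311  0.0623] 0.073
 mat ((0.6055670380592346, 0.0308990478515625), (0.2729657292366028, 0.2016061544418335), 82.49772644042969) [[0.4880000054836273, -0.09099999815225601], [0.6880000233650208, -0.11800000071525574], [0.7229999899864197, 0.15299999713897705], [0.5230000019073486, 0.17900000512599945]]
  obj [0.675 0.236 0.03 ] [0.747 0.306 0.098]
  obj [ 0.655 -0.373  0.03 ] [ 0.737 -0.294  0.129]
  obj [0.379 0.197 0.03 ] [0.514 0.427 0.073]
  obj [ 0.426 -0.347  0.03 ] [ 0.601 -0.173  0.124]
  obj [0.367 0.013 0.034] [0.416 0.056 0.059]
[0.28349535 0.61198541 0.220536  ] [[-0.907  0.42  -0.001]
 [ 0.42   0.907 -0.002]
 [-0.    -0.002 -1.   ]] [0.36858343 0.11627476 1.16468708] 0.1
```

Both views agree. The dish is at (0.449, 0.310) with its axis at 69°, and the heights of the handles (0.044 m), apple (0.068 m) and tumbler (0.095 m) match the sizes given. The mat is at (0.606, 0.030) with x at -7.7°. I'll check the kinematics, then approach and grip.

```bash
cat >> loc.py <<'E'
C=np.array([.449,.310]); A0=np.radians(69.1); M=np.array([.6062,.0303]); A1=np.radians(-7.6)
def pose(c,a,z,sgn):
    """tool pose holding the -axis handle of a dish at c, free handle along a"""
    e=np.array([np.cos(a),np.sin(a)]); y=sgn*np.array([-e[1],e[0],0]); zz=np.array([0,0,-1.])
    return np.r_[c-.1*e,z],np.c_[np.cross(y,zz),y,zz]
E
python3 - <<'E'
from rig import *
from loc import *
for s in(1,-1):
    for a in((C,A0,.2),(C,A0,.041),(C,A0,.132),(M,A1,.132)):
        q=inverse_kinematics(*pose(*a,s)); print(s,None if q is None else np.round(q,2))
E
```

```text
1 [-0.41  0.16 -0.18  2.03  0.03  0.96  2.17]
1 [-0.36  0.41 -0.26  2.16  0.19  0.59  2.02]
1 [-0.38  0.25 -0.22  2.1   0.08  0.8   2.13]
1 [-0.35  0.31  0.22  2.03 -0.09  0.82  1.36]
-1 [-0.9   0.15  0.37  2.05 -0.07  0.95 -0.86]
-1 [-0.83  0.41  0.32  2.19 -0.23  0.57 -0.71]
-1 [-0.88  0.25  0.36  2.12 -0.12  0.79 -0.81]
-1 [-0.74  0.36  0.72  2.05 -0.32  0.84 -1.54]
```

Run:
```python
from rig import *
from loc import *
command_gripper(.06,60)
p,R=pose(C,A0,.2,-1); movep(p,R)
p[2]=.041; print("hit",move_l(p,R,feed=.08,until_force=8))
s=sense(); print(s['position'],p,s['wrist_force'],s['time_s'])
for n in("scene","top"):
    i,d=camera(n); cv2.imwrite(f"pics/{n}1.png",i[...,::-1])
i=cv2.imread("pics/scene1.png")[150:260,300:440]; cv2.imwrite("pics/scene1c.png",cv2.resize(i,None,fx=5,fy=5))
```

```text
hit False
[0.41355589 0.21673361 0.04131533] [0.4133262  0.21657955 0.041     ] [ 0.48775891 -0.11076693 -0.28910623] 4.15
```

View pics/scene1c.png

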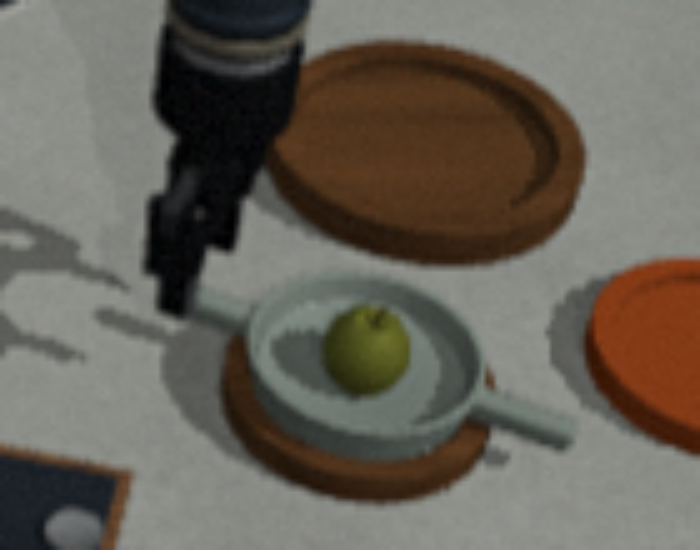

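The fingers straddle the handle at crop (185,300), clear of the board, and the dish and apple are undisturbed. Next: grip and lift.

Run:
```python
from rig import *
from loc import *
command_gripper(.0,90); s=sense(); print(s['finger_gap'],s['gripper_force'],s['wrist_force'],s['position'])
p=s['position'].copy(); 
for z,f in((.056,.02),(.142,.05)):
    p[2]=z; move_l(p,None,feed=f)
    s=sense(); print(s['position'],s['finger_gap'],s['wrist_force'],s['ft_torque'],s['time_s'])
sleep(.3)
for n in("top","scene"):
    i,d=camera(n); np.savez(n+"2.npz",p=i,d=d,**camera_params(n)); z=dict(np.load(n+"2.npz"))
    P,_=cloud(z); hsv=cv2.cvtColor(i,cv2.COLOR_RGB2HSV); r=np.hypot(*(P[...,:2]-C).transpose(2,0,1))
    rim=(d>0)&(P[...,2]>.1)&(P[...,2]<.165)&(r>.062)&(r<.07)
    e=np.array([np.cos(A0),np.sin(A0)]); X=P[rim]; t=(X[:,:2]-C)@e; g=(X[:,:2]-C)@np.array([-e[1],e[0]])
    hf=(d>0)&(P[...,2]>.1)&(((P[...,:2]-C)@e)>.085)&(r<.13); H=P[hf].mean(0)
    yg=(hsv[...,0]>22)&(hsv[...,0]<45)&(hsv[...,1]>90)&(r<.06)&(d>0); 
    print(n,"rim fit",np.linalg.lstsq(np.c_[t,g,np.ones(len(t))],X[:,2],rcond=None)[0].round(4),len(t),"free handle",H.round(4),"apple",P[yg].mean(0).round(4))
    cv2.imwrite(f"pics/{n}2.png",i[...,::-1])
```

```text
-5.518919500985261e-05 0.0 [-0.15072442  0.58555464 -0.78435523] [0.41331842 0.21655381 0.04097724]
[0.41323305 0.21651127 0.05596303] 9.935382567550886e-06 [ 0.62215776 -0.59797377 -0.3080924 ] [ 0.00757711 -0.0260063  -0.00591847] 5.75
[0.41315568 0.21643067 0.14174721] 5.0507470962275475e-05 [-0.09427597 -0.75234297 -0.33224774] [-0.03066973 -0.02507317 -0.04081942] 7.6167
top rim fit [0. 0. 0.] 0 free handle [nan nan nan] apple [0.463  0.3144 0.0733]
scene rim fit [0. 0. 0.] 0 free handle [nan nan nan] apple [0.4594 0.3108 0.0552]<stdin>:14: RuntimeWarning: Mean of empty slice.
  ret = um.true_divide(
```

View pics/scene2.png

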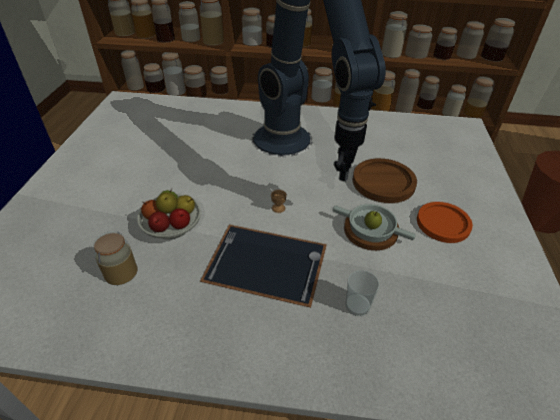

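The scene view shows the dish still in the board at (372,222), and the gripper closed and empty at (343,170). The grip missed, so I need to find out why by comparing where the fingers appear with the reported TCP.

Run:
```python
from rig import *
from loc import *
s=sense(); print(s['position'],s['tcp_rot'].round(3).tolist())
for n in("top","scene"):
    z=dict(np.load(n+"2.npz")); P,_=cloud(z)
    for nm,pt in(("tcp",s['position']),("tip",s['position']-[0,0,.025])):
        c=(pt-z['position'])@z['rotation']
        uv=cv2.projectPoints(c.reshape(1,1,3),np.zeros(3),np.zeros(3),z['K'],z['dist'])[0].ravel(); print(n,nm,uv.round(1))
    r=np.hypot(*(P[...,:2]-C).transpose(2,0,1)); m=(z['d']>0)&(P[...,2]>.034)&(P[...,2]<.055)&(r>.078)&(r<.12); t=(P[...,:2]-C)@[np.cos(A0),np.sin(A0)]
    print(P[m&(t>0)].mean(0).round(4),P[m&(t<0)].mean(0).round(4))
    q=(z['d']>0)&(P[...,2]>.1)&(P[...,2]<.17)&(abs(P[...,0]-.41)<.1)&(abs(P[...,1]-.21)<.1)
    X=P[q]; print("fingers",len(X),X.min(0).round(3),X.max(0).round(3),X.mean(0).round(3))
    X=X[X[:,2]<.13]; print(" low",len(X),X.mean(0).round(3) if len(X) else '')
i=cv2.imread("pics/scene2.png")[100:240,290:430]; j=cv2.imread("pics/top1.png")[150:260,120:260]
cv2.imwrite("pics/cmp.png",np.hstack([cv2.resize(i,(400,400)),cv2.resize(j,(400,400))]))
```

```text
[0.41329937 0.21652872 0.14196212] [[0.357, 0.934, -0.0], [0.934, -0.357, -0.0], [-0.0, -0.0, -1.0]]
top tcp [213.6 217.6]
top tip [214.6 217.7]
[0.4838 0.4026 0.0424] [0.4062 0.1992 0.0399]Traceback (most recent call last):
  File "<stdin>", line 12, in <module>
    return umr_minimum(a, axis, None, out, keepdims, initial, where)
ValueError: zero-size array to reduction operation minimum which has no identity
```

Run:
```python
from rig import *
from loc import *
s=sense()
z=dict(np.load("scene2.npz")); P,_=cloud(z)
for nm,pt in(("tcp",s['position']),("tip",s['position']-[0,0,.025])):
    print(nm,cv2.projectPoints(((pt-z['position'])@z['rotation']).reshape(1,1,3),np.zeros(3),np.zeros(3),z['K'],z['dist'])[0].ravel().round(1))
q=(z['d']>0)&(P[...,2]>.08)&(P[...,2]<.3)&(P[...,0]<.5)&(P[...,0]>.1)&(P[...,1]>0)&(P[...,1]<.5)
X=P[q]
for a in np.arange(.08,.3,.02):
    x=X[(X[:,2]>=a)&(X[:,2]<a+.02)]
    if len(x): print(a.round(2),len(x),x.min(0).round(3),x.max(0).round(3))
i=cv2.imread("pics/scene2.png")[100:240,290:430]; j=cv2.imread("pics/top1.png")[150:260,120:230+30]
cv2.imwrite("pics/cmp.png",np.hstack([cv2.resize(i,(400,400)),cv2.resize(j,(400,314)) if 0 else cv2.copyMakeBorder(cv2.resize(j,(400,314)),0,86,0,0,0)]))
```

```text
tcp [342.9 182.1]
tip [341.9 189.1]
0.14 13 [0.413 0.202 0.15 ] [0.427 0.226 0.16 ]
0.16 62 [0.413 0.202 0.16 ] [0.433 0.226 0.18 ]
0.18 26 [0.387 0.195 0.18 ] [0.447 0.236 0.2  ]
0.2 67 [0.373 0.188 0.2  ] [0.463 0.242 0.22 ]
0.22 107 [0.371 0.181 0.22 ] [0.476 0.244 0.24 ]
0.24 161 [0.407 0.183 0.24 ] [0.478 0.238 0.26 ]
0.26 78 [0.425 0.191 0.26 ] [0.456 0.24  0.28 ]
0.28 199 [0.417 0.177 0.28 ] [0.457 0.251 0.3  ]
```

View pics/cmp.png

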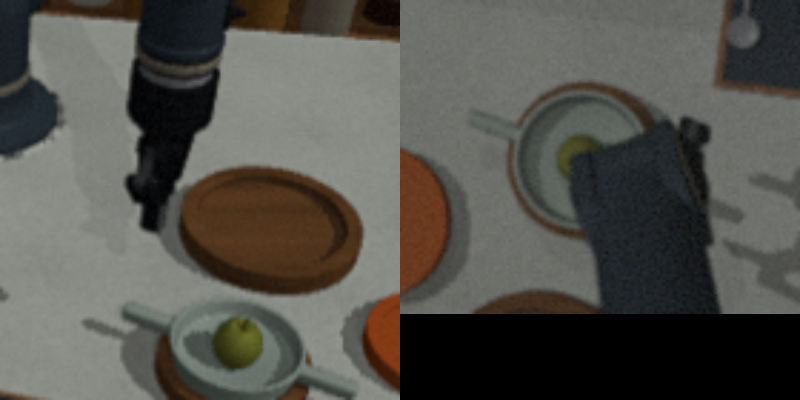

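The handle lay under the fingers the whole time. The camera puts the closed fingertips at z≈0.150, but the reported pose implies 0.117, so the real tool sits about 32 mm higher than reported while xy agrees. I'll calibrate this with a light touch on bare table.

Run:
```python
from rig import *
from loc import *
R=sense()['tcp_rot']
move_l([.45,.145,.142],R,feed=.1); move_l([.45,.145,.04],R,feed=.1)
sleep(.2)
h=move_l([.45,.145,-.03],R,feed=.02,until_force=5); s=sense(); print(h,s['position'],s['wrist_force'],s['finger_gap'],s['time_s'])
i,d=camera("scene"); z=dict(p=i,d=d,**camera_params("scene")); P,_=cloud(z)
q=(d>0)&(P[...,2]>.01)&(P[...,2]<.06)&(abs(P[...,0]-.45)<.04)&(abs(P[...,1]-.145)<.04); X=P[q]; print(len(X),X.min(0).round(3),X.max(0).round(3),X.mean(0).round(3))
move_l([.45,.145,.1],R,feed=.1); print(sense()['time_s'])
```

```text
True [ 0.45006758  0.14503456 -0.00972144] [-0.99894224 -0.11594882  6.46656092] 0.0001287253758538708 12.5917
85 [0.414 0.12  0.011] [0.488 0.169 0.06 ] [0.461 0.146 0.035]
13.8917
```

The touch gives true z = reported + 0.0345, and xy checks out. Regripping with that correction, with checks after the lift.

```bash
cat >> loc.py <<'E'
DZ=.0345
def check(n,c,a,zr,tag):
    """dish tilt, yaw, place and apple; c,a expected dish centre and axis, zr expected rim height"""
    from rig import camera,camera_params
    i,d=camera(n); z=dict(p=i,d=d,**camera_params(n)); P,_=cloud(z); cv2.imwrite(f"pics/{n}{tag}.png",i[...,::-1])
    e=np.array([np.cos(a),np.sin(a)]); D=P[...,:2]-c; r=np.hypot(D[...,0],D[...,1]); t=D@e; g=D@np.array([-e[1],e[0]])
    hi=(d>0)&(abs(P[...,2]-zr)<.012)
    m=hi&(r>.06)&(r<.07)&(t>-.05); k=np.linalg.lstsq(np.c_[t[m],g[m],np.ones(m.sum())],P[m][:,2],rcond=None)[0]
    h=hi&(t>.085)&(r<.13); H=P[h]; hsv=cv2.cvtColor(i,cv2.COLOR_RGB2HSV)
    q=(hsv[...,0]>22)&(hsv[...,0]<45)&(hsv[...,1]>90)&(r<.06)&(d>0)&(P[...,2]>zr-.02)
    print(n,"slope deg",np.degrees(k[:2]).round(2),"z0",k[2].round(4),"free handle (t,g,z)",t[h].mean().round(4),g[h].mean().round(4),H[:,2].mean().round(4),"tmax",t[h].max().round(4),"apple(t,g,z)",t[q].mean().round(4),g[q].mean().round(4),P[q][:,2].mean().round(4),m.sum(),h.sum(),q.sum())
E
python3 - <<'E'
from rig import *
from loc import *
command_gripper(.06,90)
p,R=pose(C,A0,.12-DZ,-1); move_l(p,R,feed=.1)
p[2]=.041-DZ; print("hit",move_l(p,R,feed=.06,until_force=8))
command_gripper(.0,90); s=sense(); print(s['finger_gap'],s['gripper_force'],s['wrist_force'],s['position'])
if s['finger_gap']>.01:
    p[2]+=.02; move_l(p,R,feed=.02); sleep(.3)
    s=sense(); print(s['finger_gap'],s['wrist_force'],s['ft_torque'],s['time_s'],s['position'])
    for n in("scene","top"): check(n,C,A0,.066,"3")
    i=cv2.imread("pics/scene3.png")[130:270,300:440]; cv2.imwrite("pics/scene3c.png",cv2.resize(i,(560,560)))
E
```

```text
hit False
0.014032417581414193 87.28914141654968 [-2.45809883  0.02574508  2.92493924] [0.41281621 0.21680414 0.00657625]
0.014648605146049867 [ 0.3447541   0.3289316  -2.45374003] [-0.2694525   0.06707727 -0.05262025] 18.85 [0.41329202 0.21652618 0.02643685]
scene slope deg [ 0.32 -0.07] z0 0.061 free handle (t,g,z) 0.1037 -0.0017 0.0605 tmax 0.1232 apple(t,g,z) 0.0048 -0.0122 0.0736 280 80 243
top slope deg [-1.32  0.1 ] z0 0.0625 free handle (t,g,z) 0.1026 -0.0001 0.0601 tmax 0.121 apple(t,g,z) 0.004 -0.0046 0.0943 281 68 124
```

View pics/scene3c.png

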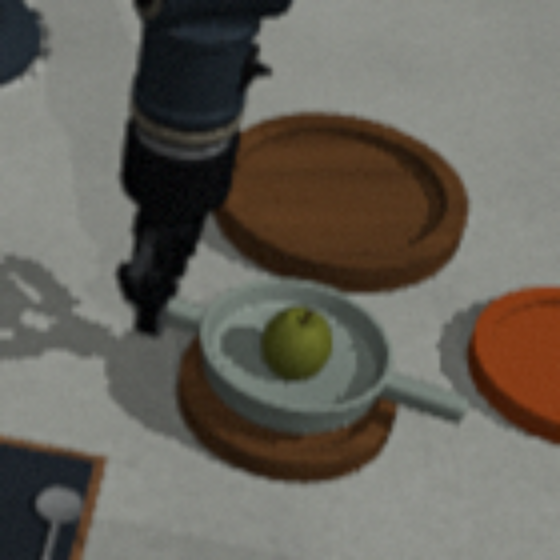

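The dish hangs level with the apple in the middle and is out of the recess. Next: lift above tumbler height, carry and turn slowly, then settle.

Run:
```python
from rig import *
from loc import *
p,R=pose(C,A0,.146-DZ,-1); move_l(p,R,feed=.04)
p,R=pose(M,A1,.146-DZ,-1); move_l(p,R,feed=.033)
p[2]=.132-DZ; move_l(p,R,feed=.02); sleep(.5)
s=sense(); print(s['finger_gap'],s['gripper_force'],s['wrist_force'],s['position'],p,s['time_s'])
for n in("scene","top"): check(n,M,A1,.137,"4")
```

```text
0.014800984918997513 87.44428753852844 [-0.61937645  0.0540786  -2.57706372] [0.50710828 0.04353745 0.097554  ] [0.50707845 0.04352564 0.0975    ] 28.6917
scene slope deg [-1.13  0.21] z0 0.1334 free handle (t,g,z) 0.1069 0.0022 0.1311 tmax 0.1271 apple(t,g,z) 0.0164 0.0037 0.1458 202 107 306
top slope deg [-1.54 -0.04] z0 0.1337 free handle (t,g,z) 0.1055 -0.0001 0.1319 tmax 0.126 apple(t,g,z) 0.0032 -0.0004 0.1519 261 89 242
```

View pics/scene4.png

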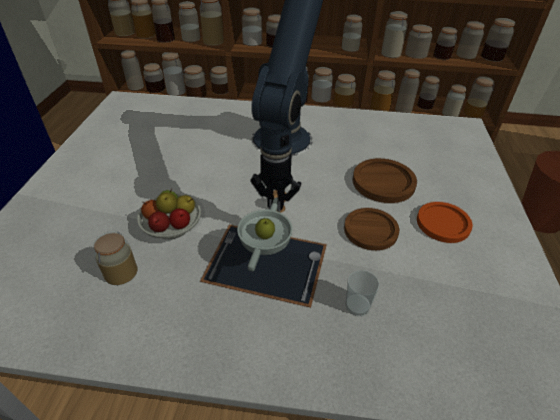

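View pics/top4.png

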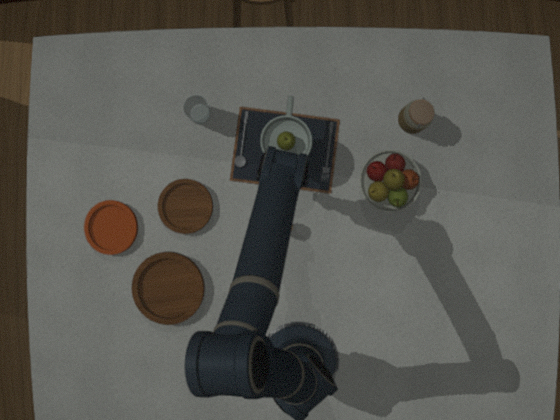

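The pictures show the dish over the mat, at (264,235) in the scene view and (286,140) in the top view. Its free handle points to the far side, the apple is in the middle, the tilt is about 1°, and the bystanders are where they were. Handing in.

```bash
python3 -c "
from rig import *
print(finish_job())"
```

```text
the job is handed in; nothing more can be done
None
```

The job is handed in: the dish is held still about 10 cm above the centre of the mat, within about 1° of level, with its free handle pointing to the guest and the apple in its middle; the first grip closed on air because the reported tool height was about 35 mm too low, and a touch on the bare table corrected it before the second grip.

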